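Wedge the gearbox tight in its shipping crate

ROBOT

A 6-joint arm with a two-finger parallel gripper is mounted at the origin on the work surface. World frame = base frame: x ahead of the robot, y to its left, z up, the work surface at z = 0. Lengths are in mm, angles in degrees, forces in N, time in s.
With the tool pointing down it reaches from about 350 to 850 mm from the base axis. Payload 8.1 kg.
Tool frame: the origin (TCP) lies midway between the tips of the shut fingers; the grasp point (between the pads) lies 19 mm behind it; z points along the fingers, y is the line along which they close (so a half turn about z gives the same grasp; the last joint's range is limited). The gripper opens to 85 mm and grips with 20 to 120 N. Pads are 22 mm wide; open, the fingers measure 114 mm over their backs; the gripper's body (76 mm by 85 mm) begins 54 mm behind the grasp point. The pads swing forward as they close: fully open they stand 13 mm farther back than shut.
Start: joints at [-81.211, 7.471, 85.268, -0, 87.261, -4.893], TCP at [141.942, -582.973, 193.292] pointing down, gripper open.
Joint ranges: [-169.43, 169.43], [-51.17, 129.36], [1.28, 143.12], [-76.62, 256.62], [0, 156.53], [-152.29, 152.29]. Speed limits (degrees/s): [136.94, 136.94, 159.86, 180, 180, 180].

INTERFACE

Orientations are given as [roll, pitch, yaw] about the fixed x, y, z axes, in that order (R = Rz(yaw) Ry(pitch) Rx(roll)).
In Python, from bench import r gives the robot as it stands.
- The arm moves only by the tool step_arm, never from a script. Its arguments are lists of equal length, an entry for each row: "delta_pos": the shift along the world's x, y, z in units of 200 mm (1.0 is 200 mm), a list of three; "spin": the turn about the world's z in units of 180 degrees (1.0 is 180 degrees). In form: {"delta_pos": [[dx, dy, dz], ...], "spin": [spin, ...]}. A call has 1 to 8 rows; each row shifts and turns the commanded pose from where the row before left it; what a row does not reach is not made up. A row lasts 1/8 s, in which the tool goes at most 62.5 mm and 10.7 degrees, less where a joint would pass 70% of its speed; a pose out of reach is approached as far as the arm can. A call with a number of a shift or a turn outside -1 to 1 is refused whole. A call with a gripper value outside its range is refused whole. "gripper" is the opening, from -1 (shut) to 1 (fully open), set as the call begins (left out, the last holds). The fingers move at their own pace and stop on an object; "squeeze" is the grip in N (left out, the last holds). Time passes only in rows, so rows that do not move let the fingers close. It gives the time, the measured TCP pose, the force, the opening and the grip force at its end, in the units of the state.
- r.sense(): the state, without advancing time (a new reading comes with each control period).
- r.snapshot(name): name is "scene" or "top" or "wrist"; returns a dict with "pixels" (384x512x3 uint8, blue, green, red), "fx", "fy", "cx", "cy" (pixels), "camera_from_world" (4x4, takes a point from world to camera coordinates). Camera axes: x right, y up, looking along -z (the intrinsics and any distortion apply to the point x, -y, -z); pixel columns grow to the right and rows downward; lengths in mm; the calibration is good to about 2 mm. A picture is of the moment at which its call begins. There is no depth.
- r.hand_in(): hands the job in; it is judged then, once.
The state is a dict: "time": time; "joint_pos": joint angles; "qd": joint speeds; "joint_efforts": joint torques, N m; "tool_pos": TCP position; "tcp_rot": TCP orientation; "ft_force": force on the tool from outside, world axes, zero at the start; "wrist_torque": the same for the moment, N m; "finger_gap": finger opening in mm; "grip_force": force on a finger pad.
Only numpy, scipy, OpenCV 4.12 (cv2) and the standard library are available. Lean on these libraries where they do the work, as an engineer would, in place of code of your own. Each camera call takes 0.05 s, during which the arm holds its last target. There are 200 camera calls.

TASK

The gearbox in the open plywood crate is loose: there is still a gap between it and one end board of the crate. Take the long wooden wedge out of the rack (the one that is clearly thickest at the top; the slimmer wedge and the straight slat are no use), and drive it thin end down into that gap. Press it down firmly until it has pushed the gearbox all the way against the opposite end of the crate and is jammed tight and upright; then let go.

Things in the scene. Friction and masses are not known exactly. Their poses are not given: they have to be found in the camera images.
- wedge_mid (a point): Centre of the right wedge: light wood, 130 mm long along z (up), thin end down in a rack pocket 40 mm deep (lift 60 mm to clear). x: 45 mm wide, parallel faces to grip; y: tapers both sides alike from 8 mm (bottom) to 46 mm (top). Half turn alike. 0.1 kg. Grip 25-50 mm above this point, as about 48 mm stay above the crate's rim. Driven home, this point is 15-25 mm below the rim.
- rack: Fixed wooden block 78 x 200 x 45 mm (x, y, z), origin centre of underside. Three equal pockets at y = -64, 0, 64 mm, 48 (x) by 22 mm (y), floor 5 mm above the table. In them, in any order, width along x: the right wedge, a slim wedge (105 mm long, 12 to 22 mm thick) and a straight slat (120 mm long, 18 mm thick); both too thin for the gap.
- gap (a point): Aim point in the gap's mouth, at the rim of the fixed plywood crate (142 x 172 x 100 mm), 100 mm above the table. x: along the gap (106 mm long); +y: across it, to the gearbox. End board's face 15 mm to -y, gearbox 10 to 13 mm to +y at the start, both rim-high. Gap 90 mm deep, 25-28 mm wide, 32 mm once the gearbox is home. The wedge's x goes along this x, aimed here.
- gearbox: Grey gearbox 98 x 120 x 90 mm, origin centre of underside, axes as gap; shaft stub on top to 28 mm above the rim. Slides only along y (4 N friction), stays where left. Starts 4-7 mm short of the far end board; home when 77 mm from gap along y. Pressing the wedge down with 5-14 N moves it home, then the wedge stops hard; 15-20 N jams it tight and it stays when let go.
Things that resemble listed ones, but are neither listed nor needed, are in the scene too. There is more than one size of the part that bears gap; the job needs the larger. Leave any green look-alike of the part that bears wedge_mid alone.

How it is judged:
By the outcome, as a careful person would: the job done as asked, in the order asked, and still so for the second after the job is handed in, with the robot touching nothing.
It also fails if it takes over 42 s, if anything falls off the work surface, if the arm or the gripper's body presses on something with over 40 N, if the wrist force passes 120 N, or if a joint passes its speed limit or range.

## Working session

There is one attempt and no reset: what is moved stays moved. The work goes in short steps, Python scripts to look and compute and a tool call to move; the robot and the scene stay as the last step left them, time stands still between calls to the robot, and variables do not carry over. Pictures are saved under pics/ and viewed, at most 10 in all, crops included, and the job is handed in when it is done.

Besides the shell and the picture viewer there is one more tool, called after "Call:" by a JSON object that holds its "op" and its "data". step_arm: Moves the arm, as the interface text tells. Shifts and turns lie within -1 to 1; 1 stands for 200 mm of shift or 180 degrees of turn. Its arguments: {"type":"object","properties":{"delta_pos":{"type":"array","items":{"type":"array","items":{"type":"number","minimum":-1,"maximum":1}}},"spin":{"type":"array","items":{"type":"number","minimum":-1,"maximum":1}},"gripper":{"type":"number"},"squeeze":{"type":"number"}},"required":["delta_pos","spin"]}

```bash
mkdir -p pics
cat > h.py <<'E'
import numpy as np, cv2, pickle
from bench import r
def snap(n,f):
    s=r.snapshot(n); cv2.imwrite('pics/'+f+'.png',s['pixels']); pickle.dump(s,open(f+'.pkl','wb')); return s
def load(f): return pickle.load(open(f+'.pkl','rb'))
def ray(s,u,v):
    T=np.array(s['camera_from_world']);R=T[:3,:3];o=-R.T@T[:3,3]
    d=R.T@np.array([(u-s['cx'])/s['fx'],-(v-s['cy'])/s['fy'],-1.]);return o,d/np.linalg.norm(d)
def onz(s,u,v,z):
    o,d=ray(s,u,v);return o+d*(z-o[2])/d[2]
def proj(s,p):
    T=np.array(s['camera_from_world']);c=T[:3,:3]@np.array(p)+T[:3,3]
    return s['cx']+s['fx']*c[0]/-c[2], s['cy']-s['fy']*c[1]/-c[2]
def tri(a,b):
    A=np.zeros((3,3));y=np.zeros(3)
    for o,d in(a,b):
        P=np.eye(3)-np.outer(d,d);A+=P;y+=P@o
    p=np.linalg.solve(A,y);return p,[np.linalg.norm((np.eye(3)-np.outer(d,d))@(p-o)) for o,d in(a,b)]
E
python3 - <<'E'
from h import *
for n in('scene','top'):
    s=snap(n,n+'0'); print({k:v for k,v in s.items() if k!='pixels'})
a=np.hstack([cv2.imread('pics/top0.png')]);print(r.sense())
E
```

```text
{'fx': 476.9710326558508, 'fy': 476.9710326558508, 'cx': 257.90549220520097, 'cy': 188.92067076193496, 'camera_from_world': array([[ 4.77027667e-01,  8.78885029e-01,  2.38978885e-03,
        -2.27408720e+02],
       [-7.59709615e-01,  4.10973238e-01,  5.03926878e-01,
         3.46193524e+02],
       [ 4.41911649e-01, -2.42202608e-01,  8.63743012e-01,
        -1.46354417e+03],
       [ 0.00000000e+00,  0.00000000e+00,  0.00000000e+00,
         1.00000000e+00]])}
{'fx': 367.65318129348583, 'fy': 367.65318129348583, 'cx': 253.953318319337, 'cy': 194.95641204321302, 'camera_from_world': array([[ 2.04398367e-02, -9.99634101e-01,  1.77165563e-02,
        -5.13540878e+01],
       [ 9.98629992e-01,  2.12666575e-02,  4.78107653e-02,
        -5.03427184e+02],
       [-4.81700434e-02,  1.67150403e-02,  9.98699281e-01,
        -9.87333030e+02],
       [ 0.00000000e+00,  0.00000000e+00,  0.00000000e+00,
         1.00000000e+00]])}
{'time': 0.1, 'joint_pos': array([-8.12098532e+01,  7.51168749e+00,  8.53230208e+01,  1.58670311e-03,
        8.72610634e+01, -4.89409045e+00]), 'qd': array([ 0.07632432, -0.20855007, -0.18280674, -0.11410559,  0.02662816,
       -0.0269424 ]), 'joint_efforts': array([ 1.62668763e-03, -5.70949316e+01, -5.01943338e+01, -2.82167057e-04,
        8.16935470e-03, -1.13870325e-05]), 'tool_pos': array([ 141.87970264, -582.41416376,  192.34010962]), 'tcp_rot': array([-1.79904713e+02, -9.74966058e-03,  1.36841520e+01]), 'ft_force': array([ 0.84633065,  0.26071538, -0.36011581]), 'wrist_torque': array([-0.03990578, -0.0549862 , -0.04930413]), 'grip_force': 0.0, 'finger_gap': 85.23939162210962}
```

View pics/top0.png

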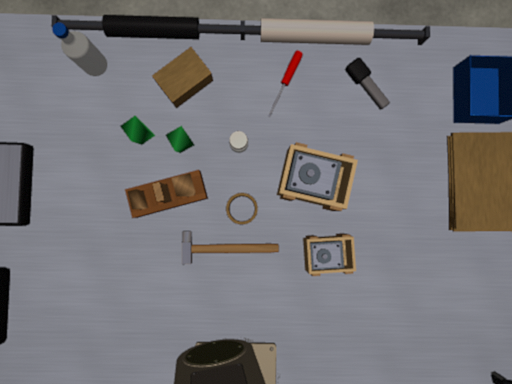

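View pics/scene0.png

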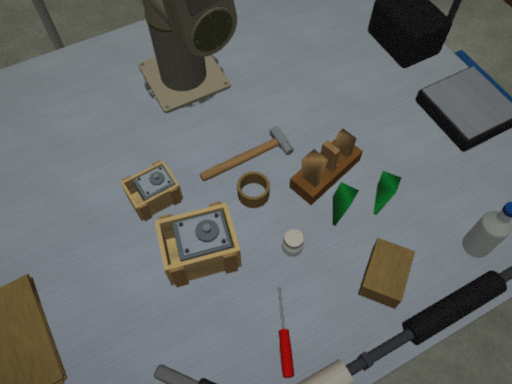

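Top view: rack at about (166,194), holding pieces at (138,200), (161,192) and (184,184). The large crate is at (318,177) and the small one at (330,255); two green look-alike wedges lie loose. The rack pieces are the candidates, so I'm enlarging the rack and the large crate.

Run:
```python
from h import *
t=cv2.imread('pics/top0.png');s=cv2.imread('pics/scene0.png')
f=lambda i,u,v,w,h:cv2.resize(i[v:v+h,u:u+w],(400,300),interpolation=cv2.INTER_CUBIC)
cv2.imwrite('pics/c1.png',np.vstack([np.hstack([f(t,116,158,100,75),f(t,268,139,100,75)]),np.hstack([f(s,276,118,100,75),f(s,140,190,120,90)])]))
```

```text
(no output)
```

View pics/c1.png

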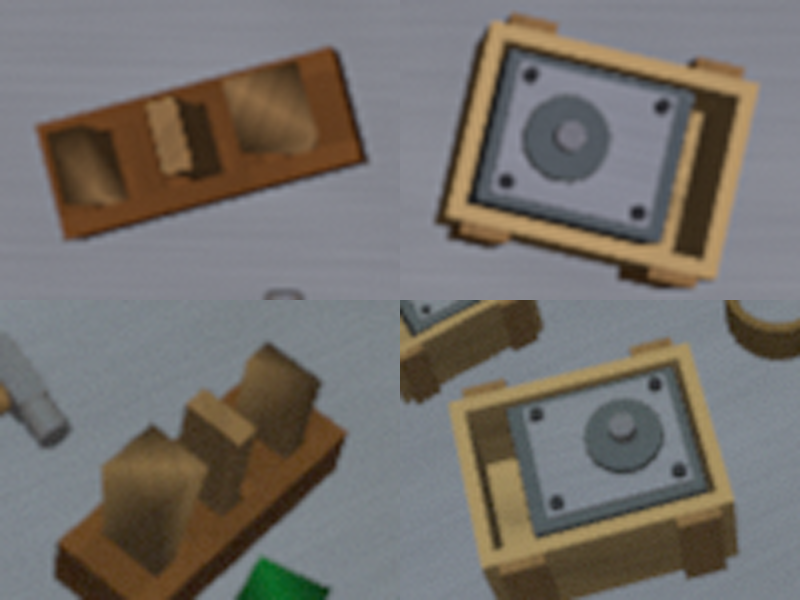

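The top-right piece (183,185) is the front one in the scene view (313,167). It is clearly thickest at the top, about 45 mm by the crop, so it fits. The middle piece (158,192) is a plain thin bar, so the slat, and the left one (138,200) is the slim wedge. The big crate's gap is at its right (-y) end. Next are coarse positions from both views.

Run:
```python
from h import *
t=load('top0');s=load('scene0')
T=lambda x,y,u0,v0,x0=0,y0=0:(u0+(x-x0)/4,v0+(y-y0)/4)
S=lambda x,y:(140+(x-400)*.3,190+(y-300)*.3)
P=[]
for a,b in [((715,278),(450,403)),((758,85),(492,565)),((488,20),(735,503)),((440,220),(688,343))]:
    p,e=tri(ray(t,*T(*a,268,139,400)),ray(s,*S(*b)));P.append(p);print('crate',p.round(1),np.round(e,1))
P=np.array(P);print(P.mean(0),[np.linalg.norm(P[i]-P[i-1]).round() for i in range(4)])
d=(P[2]+P[3]-P[0]-P[1]);print('y axis yaw',np.degrees(np.arctan2(d[1],d[0])))
R=[onz(t,*T(x,y,116,158),45) for x,y in((38,128),(335,48),(366,160),(66,240))]
R=np.array(R);print('rack',R.round(),R.mean(0));d=R[0]+R[3]-R[1]-R[2];print('rack long yaw',np.degrees(np.arctan2(d[1],d[0])))
# wedge top centre
p,e=tri(ray(t,*T(270,112,116,158)),ray(s,276+152/4,118+(462-300)/4));print('wedge',p,e)
w=r.snapshot('wrist')
M=np.array(w['camera_from_world']);print('cam pos',-M[:3,:3].T@M[:3,3],M[:3,:3].round(2),w['fx'],r.sense()['tool_pos'])
```

```text
crate [ 471.9 -270.3   98.2] [1.2 1.2]
crate [ 594.5 -293.6   99.2] [3.9 3.9]
crate [ 631.1 -128.2   92. ] [0.4 0.4]
crate [ 504.2 -100.4   88.7] [0.4 0.4]
[ 550.43922642 -198.11055983   94.52332656] [np.float64(173.0), np.float64(125.0), np.float64(170.0), np.float64(130.0)]
y axis yaw 78.39923344453514
rack [[509. 296.  45.]
 [566. 104.  45.]
 [492.  81.  45.]
 [436. 275.  45.]] [500.58710279 189.09906256  45.        ]
rack long yaw 106.34306803459646
wedge [516.95090287 130.98156121 131.20162995] [np.float64(1.0397483697345509), np.float64(1.0397483697344578)]
cam pos [ 214.35267478 -565.08817845  372.63147248] [[ 0.24 -0.97 -0.  ]
 [ 0.93  0.23 -0.29]
 [ 0.29  0.07  0.96]] 281.0054813824753 [ 141.86790128 -582.49221473  192.4637946 ]
```

Call:
{"op": "step_arm", "data": {"delta_pos": [[0.236,0.148,0.025],[0.236,0.148,0.025],[0.236,0.148,0.025],[0.236,0.148,0.025],[0.236,0.148,0.025],[0.236,0.148,0.025],[0.236,0.148,0.025],[0.236,0.148,0.025]], "spin": [0.045,0.045,0.045,0.045,0.045,0.045,0.045,0.045], "gripper": 1}}

```text
time: 1.15
tool_pos: [520.8, -344.9, 233.2]
tcp_rot: [-180.0, -0.0, 78.7]
ft_force: [0.9, -1.2, 0.3]
finger_gap: 85.3
grip_force: 0.0
```

Call:
{"op": "step_arm", "data": {"delta_pos": [[0,0,0],[0,0,0]], "spin": [0,0]}}

```text
time: 1.4
tool_pos: [519.3, -345.9, 232.7]
tcp_rot: [-179.9, -0.0, 78.5]
ft_force: [-0.3, 0.4, 0.1]
finger_gap: 85.8
grip_force: 0.0
```

Run:
```python
from h import *
s=snap('wrist','w1');M=np.array(s['camera_from_world']);print(-M[:3,:3].T@M[:3,3]);print(r.sense()['tool_pos'],r.sense()['tcp_rot'])
```

```text
[ 534.20453413 -272.78421356  412.98955181]
[ 518.80995758 -346.49880968  232.78776585] [-1.79940280e+02 -1.11212724e-03  7.84171857e+01]
```

View pics/w1.png

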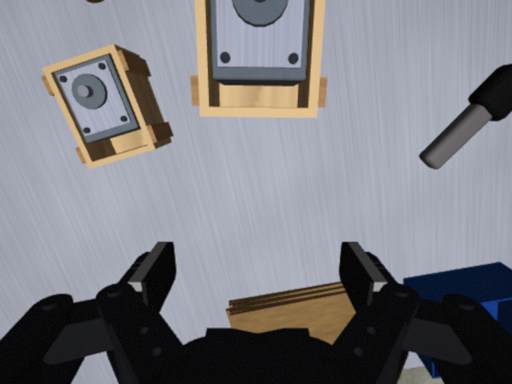

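Wrist view: the large crate's near end-board rim is at rows about 107-117 (cols 200-317), the gearbox's top edge at row about 68, and the gap between them. I'll measure those edges numerically.

Run:
```python
from h import *
s=load('w1');im=s['pixels'].astype(int)
for c in(225,285,290):
    print(c,[(v,*im[v-1:v+1,c-2:c+3].mean((0,1)).astype(int)) for v in range(60,124,2)])
for v in(60,100): print(v,[(u,*im[v-1:v+2,u].mean(0).astype(int)) for u in list(range(192,222,2))+list(range(296,330,2))])
for a in((200,117),(317,117),(225,107),(295,107),(213,68),(307,68)): print(a,onz(s,*a,100).round(1))
```

```text
225 [(60, np.int64(57), np.int64(49), np.int64(48)), (62, np.int64(68), np.int64(60), np.int64(58)), (64, np.int64(172), np.int64(154), np.int64(150)), (66, np.int64(172), np.int64(155), np.int64(151)), (68, np.int64(112), np.int64(100), np.int64(93)), (70, np.int64(120), np.int64(108), np.int64(98)), (72, np.int64(121), np.int64(108), np.int64(98)), (74, np.int64(122), np.int64(109), np.int64(99)), (76, np.int64(121), np.int64(109), np.int64(100)), (78, np.int64(99), np.int64(93), np.int64(88)), (80, np.int64(49), np.int64(48), np.int64(46)), (82, np.int64(35), np.int64(34), np.int64(32)), (84, np.int64(43), np.int64(47), np.int64(51)), (86, np.int64(123), np.int64(167), np.int64(197)), (88, np.int64(142), np.int64(191), np.int64(222)), (90, np.int64(142), np.int64(191), np.int64(221)), (92, np.int64(141), np.int64(191), np.int64(221)), (94, np.int64(141), np.int64(190), np.int64(221)), (96, np.int64(141), np.int64(190), np.int64(222)), (98, np.int64(140), np.int64(190), np.int64(221)), (100, np.int64(141), np.int64(190), np.int64(222)), (102, np.int64(141), np.int64(190), np.int64(
[... 6564 characters left out ...]
), np.int64(192), np.int64(223)), (312, np.int64(141), np.int64(190), np.int64(222)), (314, np.int64(142), np.int64(190), np.int64(222)), (316, np.int64(141), np.int64(190), np.int64(221)), (318, np.int64(111), np.int64(157), np.int64(193)), (320, np.int64(89), np.int64(129), np.int64(169)), (322, np.int64(91), np.int64(131), np.int64(170)), (324, np.int64(91), np.int64(129), np.int64(169)), (326, np.int64(173), np.int64(165), np.int64(165)), (328, np.int64(184), np.int64(172), np.int64(168))]
(200, 117) [ 471.2 -271.4  100. ]
(317, 117) [ 594.7 -296.3  100. ]
(225, 107) [ 500.  -266.7  100. ]
(295, 107) [ 573.2 -281.5  100. ]
(213, 68) [ 496.8 -226.9  100. ]
(307, 68) [ 591.3 -246.1  100. ]
```

Run:
```python
from h import *
s=load('w1')
for n,a,b in(('outer',(225,116.6),(288,117.7)),('board',(225,107.5),(288,108.4)),('gbx',(225,78.8),(288,79.8))):
    A,B=onz(s,*a,100),onz(s,*b,100);d=B-A;print(n,A.round(1),B.round(1),np.degrees(np.arctan2(d[1],d[0])))
L=[onz(s,208.6,100,100),onz(s,207.3,60,100)];R=[onz(s,308.4,100,100),onz(s,310.7,60,100)]
for q in(L,R):
    d=q[1]-q[0];print(np.degrees(np.arctan2(d[1],d[0])))
print('width',np.linalg.norm(L[0]-R[0]))
yaw=np.radians(-11.4);y=np.array([-np.sin(yaw),np.cos(yaw),0]);x=np.array([np.cos(yaw),np.sin(yaw),0])
b=onz(s,258,108,100);mid=(L[0]+R[0]+L[1]+R[1])/4
g=b+x*((mid-b)@x)+15*y;print('gap',g,'gapwidth',(onz(s,258,79.4,100)-b)@y)
```

```text
outer [ 497.7 -276.3  100. ] [ 564.  -290.9  100. ] -12.38453746106039
board [ 499.9 -267.2  100. ] [ 565.6 -281.4  100. ] -12.203993830928
gbx [ 506.5 -239.4  100. ] [ 570.3 -253.3  100. ] -12.27455730789259
77.64825930025881
78.16659199350688
width 105.65771199563743
gap [ 537.99799466 -260.0967309   100.        ] gapwidth 28.431332105881197
```

Call:
{"op": "step_arm", "data": {"delta_pos": [[0.0,0.25,0.05],[0.0,0.25,0.05],[0.0,0.25,0],[0.0,0.25,0],[0.0,0.25,0],[0.0,0.25,0],[0.0,0.25,0]], "spin": [0.022,0.022,0.022,0.022,0.022,0.022,0.022]}}

```text
time: 2.33
tool_pos: [518.9, 3.9, 253.3]
tcp_rot: [180.0, 0.0, 106.1]
ft_force: [1.1, -0.5, -0.5]
finger_gap: 85.5
grip_force: 0.0
```

Call:
{"op": "step_arm", "data": {"delta_pos": [[0.01,0.03,0],[0,0,0],[0,0,0]], "spin": [0,0,0]}}

```text
time: 2.7
tool_pos: [521.5, 8.1, 253.2]
tcp_rot: [-180.0, 0.0, 106.0]
ft_force: [0.5, -0.1, -0.6]
finger_gap: 85.5
grip_force: 0.0
```

Run:
```python
from h import *
s=snap('wrist','w2');M=np.array(s['camera_from_world']);print(-M[:3,:3].T@M[:3,3]);print(r.sense()['tool_pos'],r.sense()['tcp_rot'])
```

```text
[500.57633859  80.03391894 433.43438519]
[521.50100554   8.17407839 253.19221514] [-1.79982843e+02  1.65787137e-02  1.06047027e+02]
```

View pics/w2.png

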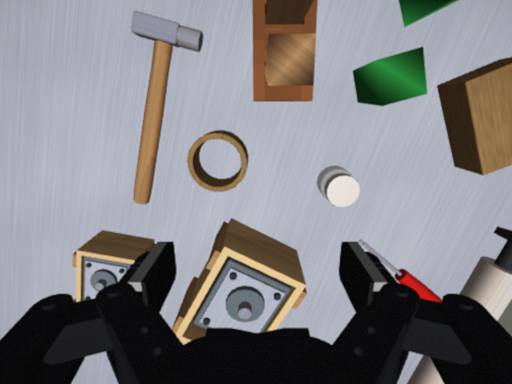

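Wrist view 2: the rack runs up the image, with the thick wedge's top at cols 265-314, rows 33-86. Both green look-alikes lie outside at the right. I'll measure its top.

Run:
```python
from h import *
s=load('w2');t=load('top0')
g=cv2.GaussianBlur(cv2.cvtColor(s['pixels'],cv2.COLOR_BGR2GRAY),(3,3),0).astype(int)
for v in(45,60,75): print(v,[(u,g[v,u]) for u in list(range(250,276,2))+list(range(306,322,2))])
for u in(275,290,305): print(u,[(v,g[v,u]) for v in list(range(20,46,2))+list(range(76,108,2))])
im=s['pixels'][0:110,240:330];cv2.imwrite('pics/c2.png',cv2.resize(im,(540,660)[:2][::1] and (490,600),interpolation=cv2.INTER_CUBIC))
```

```text
45 [(250, np.int64(186)), (252, np.int64(159)), (254, np.int64(95)), (256, np.int64(90)), (258, np.int64(90)), (260, np.int64(90)), (262, np.int64(90)), (264, np.int64(87)), (266, np.int64(79)), (268, np.int64(69)), (270, np.int64(68)), (272, np.int64(71)), (274, np.int64(75)), (306, np.int64(151)), (308, np.int64(145)), (310, np.int64(138)), (312, np.int64(130)), (314, np.int64(131)), (316, np.int64(175)), (318, np.int64(181)), (320, np.int64(184))]
60 [(250, np.int64(182)), (252, np.int64(153)), (254, np.int64(96)), (256, np.int64(92)), (258, np.int64(92)), (260, np.int64(92)), (262, np.int64(92)), (264, np.int64(90)), (266, np.int64(93)), (268, np.int64(93)), (270, np.int64(100)), (272, np.int64(105)), (274, np.int64(107)), (306, np.int64(111)), (308, np.int64(108)), (310, np.int64(102)), (312, np.int64(94)), (314, np.int64(127)), (316, np.int64(181)), (318, np.int64(184)), (320, np.int64(183))]
75 [(250, np.int64(184)), (252, np.int64(161)), (254, np.int64(105)), (256, np.int64(98)), (258, np.int64(98)), (260, np.int64(97)), (262, np.int64(98)), (264, np.int64(97)), (266, np.int6
[... 1360 characters left out ...]
np.int64(88)), (100, np.int64(92)), (102, np.int64(166)), (104, np.int64(179)), (106, np.int64(180))]
305 [(20, np.int64(78)), (22, np.int64(79)), (24, np.int64(83)), (26, np.int64(85)), (28, np.int64(84)), (30, np.int64(84)), (32, np.int64(86)), (34, np.int64(108)), (36, np.int64(121)), (38, np.int64(130)), (40, np.int64(139)), (42, np.int64(145)), (44, np.int64(151)), (76, np.int64(81)), (78, np.int64(76)), (80, np.int64(70)), (82, np.int64(65)), (84, np.int64(67)), (86, np.int64(95)), (88, np.int64(99)), (90, np.int64(99)), (92, np.int64(99)), (94, np.int64(98)), (96, np.int64(98)), (98, np.int64(98)), (100, np.int64(106)), (102, np.int64(168)), (104, np.int64(177)), (106, np.int64(178))]
```

View pics/c2.png

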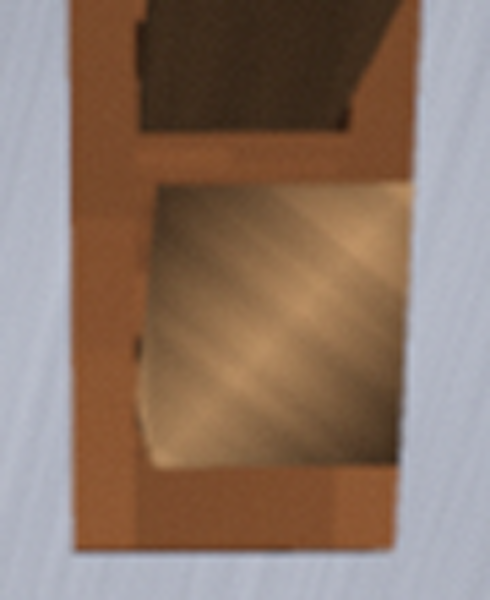

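Run:
```python
from h import *
s=load('w2');t=load('top0')
C=[(268.8,33.9),(315.7,33.5),(313.1,85.2),(269,85.6)]
P=np.array([onz(s,*c,135) for c in C]);print(P.round(1),P.mean(0).round(1))
for i in range(4):
    d=P[i]-P[i-1];print(np.linalg.norm(d).round(1),(np.degrees(np.arctan2(d[1],d[0]))%180).round(1))
# rack near corners z=45
A,B=onz(s,240+75/5.444,549/5.4545,45),onz(s,240+393/5.444,549/5.4545,45);d=B-A
print('rack',A,B,np.linalg.norm(d),np.degrees(np.arctan2(d[1],d[0])))
c=np.mean(C,0);print(tri(ray(s,*c),ray(t,183.5,185.5)),r.sense()['tool_pos'])
# pocket estimate: near end mid + 36 along y
x=d/np.linalg.norm(d);y=np.array([-x[1],x[0],0]);print('pocket',(A+B)/2+36*y)
```

```text
[[493.  145.9 135. ]
 [535.6 158.6 135. ]
 [548.5 114.6 135. ]
 [506.5 102.  135. ]] [520.9 130.3 135. ]
45.9 107.1
44.4 16.6
45.9 106.4
43.9 16.6
rack [494.40967254  85.36348548  45.        ] [568.17752318 106.71897783  45.        ] 76.7968283261151 16.145514693689442
(array([ 552.66383492,  214.54504132, -353.81114379]), [np.float64(1.1768312287350533), np.float64(1.1768312287349993)]) [521.50100554   8.17407839 253.19221514]
pocket [521.2827974  130.62133973  45.        ]
```

The right wedge's top measures 46 x 44 mm at z 135, centred at (521,130.4), so it is the 46 mm wedge. I'll go above it, lower and grip.

Call:
{"op": "step_arm", "data": {"delta_pos": [[0,0.2,0],[0,0.2,0],[0,0.211,0],[0,0,-0.2],[0,0,-0.2],[0,0,-0.2],[0,0,-0.21],[0,0,0]], "spin": [0.003,0,0,0,0,0,0,0]}}

```text
time: 3.75
tool_pos: [518.4, 130.4, 87.4]
tcp_rot: [-179.5, -0.1, 106.6]
ft_force: [-1.0, -0.6, 0.7]
finger_gap: 85.4
grip_force: 0.0
```

Call:
{"op": "step_arm", "data": {"delta_pos": [[0,0,0],[0,0,0],[0,0,0],[0,0,0],[0,0,0],[0,0,0]], "spin": [0,0,0,0,0,0], "gripper": -0.2, "squeeze": 80}}

```text
time: 4.5
tool_pos: [523.5, 132.2, 95.7]
tcp_rot: [179.7, 0.1, 106.7]
ft_force: [-8.9, -2.1, 18.4]
finger_gap: 34.3
grip_force: 8.8
```

Run:
```python
from h import *
s=snap('wrist','w3');t=snap('scene','s3')
a=cv2.resize(t['pixels'][70:230,250:410],(400,400),interpolation=cv2.INTER_CUBIC);b=cv2.resize(s['pixels'],(400,300))
cv2.imwrite('pics/c3.png',np.hstack([a,np.vstack([b,np.zeros((100,400,3),np.uint8)])]));q=r.sense();print(q['tool_pos'],q['ft_force'],q['finger_gap'],q['grip_force'],q['wrist_torque'])
```

```text
[523.50338143 132.18107401  95.72521651] [-9.67206863 -1.85671648 18.70998572] 34.37384871806987 8.750126282684505 [-0.38537055  1.1508942  -0.03217671]
```

View pics/c3.png

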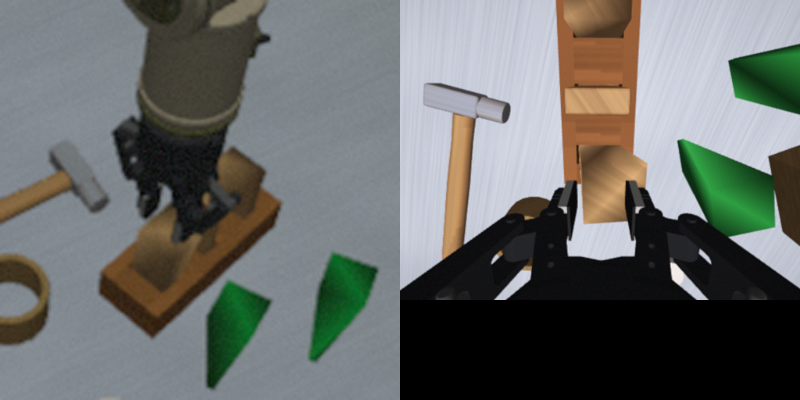

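Left: the gripper is down at the rack. Right: the thick wedge's top (582-645, 145-222 in the montage) looks about 8 mm off the finger centre towards the right pad, with the gap reading 34 mm. I'll check by projection before acting.

Run:
```python
from h import *
s=load('w3');cv2.imwrite('pics/c4.png',cv2.resize(s['pixels'][150:350,160:360],(600,600),interpolation=cv2.INTER_CUBIC))
a=np.radians(16.6);X=np.array([np.cos(a),np.sin(a),0]);Y=np.array([-np.sin(a),np.cos(a),0])
f=lambda p:tuple(np.round((np.array(proj(s,p))-[160,150])*3))
c=np.array([521,130.4,135])
print('top',[f(c+X*i*22.5+Y*j*23) for i,j in((-1,-1),(1,-1),(1,1),(-1,1))])
t=np.array(r.sense()['tool_pos']);
for z in(0,19,40):print(z,[f(t+[0,0,z]+X*i*17) for i in(-1,0,1)])
```

```text
top [(np.float64(161.0), np.float64(401.0)), (np.float64(393.0), np.float64(401.0)), (np.float64(403.0), np.float64(179.0)), (np.float64(151.0), np.float64(178.0))]
0 [(np.float64(218.0), np.float64(208.0)), (np.float64(292.0), np.float64(208.0)), (np.float64(365.0), np.float64(208.0))]
19 [(np.float64(211.0), np.float64(243.0)), (np.float64(292.0), np.float64(243.0)), (np.float64(373.0), np.float64(243.0))]
40 [(np.float64(201.0), np.float64(291.0)), (np.float64(293.0), np.float64(291.0)), (np.float64(385.0), np.float64(292.0))]
```

View pics/c4.png

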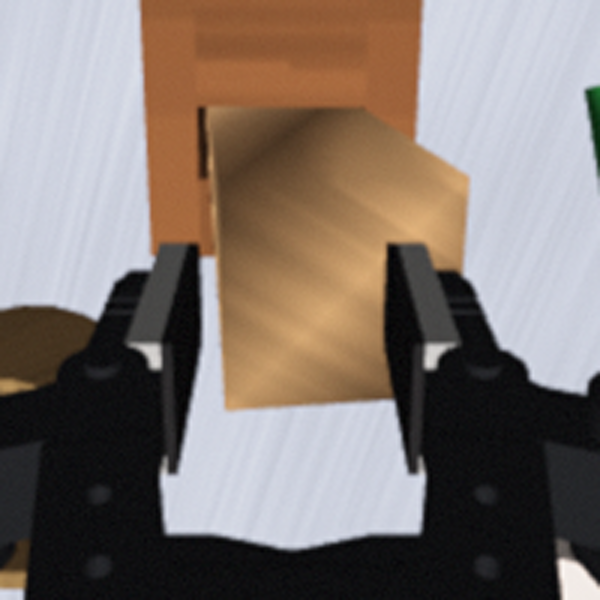

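The wedge seems to lean towards +x and isn't held cleanly between the pads. I'll open and raise the hand, then look again.

Call:
{"op": "step_arm", "data": {"delta_pos": [[0,0,0],[0,0,0],[0,0,0],[0,0,0]], "spin": [0,0,0,0], "gripper": 1}}

```text
time: 5.1
tool_pos: [521.4, 132.0, 91.1]
tcp_rot: [-180.0, -0.0, 106.7]
ft_force: [0.0, 0.8, 0.2]
finger_gap: 85.1
grip_force: 0.0
```

Run:
```python
from h import *
s=snap('wrist','w4');t=load('scene0');u=snap('scene','s4');q=r.sense();print(q['tool_pos'],q['ft_force'],q['finger_gap'])
b=cv2.resize(s['pixels'][100:350,135:385],(400,400),interpolation=cv2.INTER_CUBIC)
o=load('s3')
a=cv2.resize(o['pixels'][110:190,280:360],(400,400),interpolation=cv2.INTER_CUBIC)
cv2.imwrite('pics/c5.png',np.hstack([a,b]))
```

```text
[521.39336361 131.98657573  91.06479946] [-0.81300122 -1.44885358 -0.22487765] 85.36566176913168
```

View pics/c5.png

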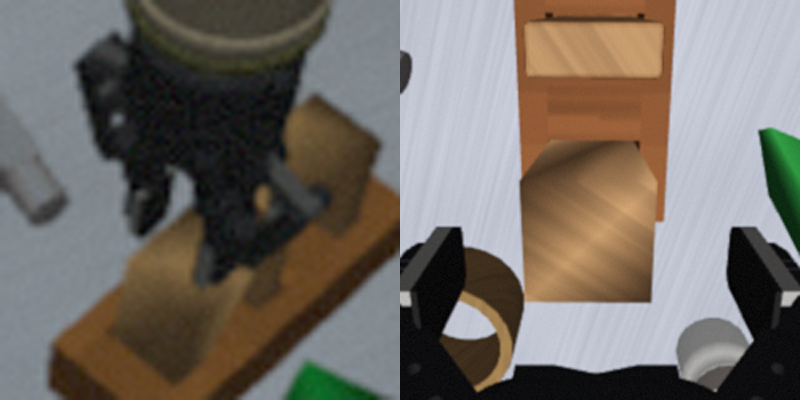

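Open again, the wedge stands upright in its pocket (crop 520-657, 178-300) and is centred within 2-3 mm of the fingers. I'll close in stages and watch the forces.

Call:
{"op": "step_arm", "data": {"delta_pos": [[0,0,0],[0,0,0],[0,0,0],[0,0,0]], "spin": [0,0,0,0], "gripper": 0.16, "squeeze": 40}}

```text
time: 5.7
tool_pos: [521.5, 132.0, 91.3]
tcp_rot: [-180.0, -0.0, 106.7]
ft_force: [-0.5, -0.5, -0.1]
finger_gap: 49.1
grip_force: 0.1
```

Call:
{"op": "step_arm", "data": {"delta_pos": [[0,0,0],[0,0,0],[0,0,0]], "spin": [0,0,0], "gripper": 0.04}}

```text
time: 6.08
tool_pos: [521.6, 132.0, 91.4]
tcp_rot: [180.0, -0.0, 106.7]
ft_force: [-0.1, 0.2, 0.9]
finger_gap: 44.3
grip_force: 9.7
```

Run:
```python
from h import *
s=snap('wrist','w6');q=r.sense();print(q['tool_pos'],q['ft_force'],q['finger_gap'],q['grip_force'],q['wrist_torque'])
cv2.imwrite('pics/c6.png',cv2.resize(s['pixels'][100:350,135:385],(500,500),interpolation=cv2.INTER_CUBIC))
```

```text
[521.55224786 132.02744068  91.34372622] [-0.69867511 -0.34859122  0.47431543] 44.741842773188665 9.71781637519598 [ 0.00263753  0.0921694  -0.01636736]
```

View pics/c6.png

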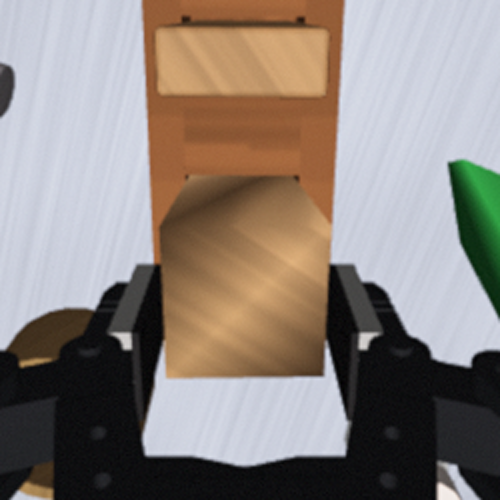

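The grasp is clean now: the wedge top sits evenly between both pads (crop 165-330). I'll tighten gradually.

Call:
{"op": "step_arm", "data": {"delta_pos": [[0,0,0],[0,0,0]], "spin": [0,0], "gripper": 0.0, "squeeze": 60}}

```text
time: 6.38
tool_pos: [521.7, 132.0, 91.6]
tcp_rot: [180.0, 0.0, 106.7]
ft_force: [-0.6, -0.4, 4.4]
finger_gap: 43.1
grip_force: 37.4
```

Call:
{"op": "step_arm", "data": {"delta_pos": [[0,0,0],[0,0,0]], "spin": [0,0], "gripper": -0.06}}

```text
time: 6.62
tool_pos: [521.7, 132.0, 91.8]
tcp_rot: [180.0, 0.0, 106.7]
ft_force: [-1.2, -1.2, 6.3]
finger_gap: 42.8
grip_force: 60.1
```

Call:
{"op": "step_arm", "data": {"delta_pos": [[0,0,0.1],[0,0,0.2],[0,0,0.2],[0,0,0.2],[0,0,0.05],[0,0,0],[0,0,0]], "spin": [0,0,0,0,0,0,0]}}

```text
time: 7.5
tool_pos: [520.5, 131.9, 238.8]
tcp_rot: [-179.8, -0.0, 106.7]
ft_force: [0.3, -0.0, -1.9]
finger_gap: 42.4
grip_force: 62.1
```

Call:
{"op": "step_arm", "data": {"delta_pos": [[0.01,-0.15,0],[0.01,-0.25,0],[0.01,-0.25,0],[0.01,-0.25,0],[0.01,-0.25,0],[0.01,-0.25,0],[0.01,-0.25,0],[0.01,-0.25,0]], "spin": [-0.02,-0.02,-0.02,-0.02,-0.02,-0.02,-0.02,-0.02]}}

```text
time: 8.5
tool_pos: [536.6, -249.1, 239.0]
tcp_rot: [-179.8, -0.1, 77.8]
ft_force: [1.0, -0.2, -1.0]
finger_gap: 42.4
grip_force: 62.1
```

Call:
{"op": "step_arm", "data": {"delta_pos": [[0,-0.05,0],[0,0,0],[0,0,0]], "spin": [0,0,0]}}

```text
time: 8.88
tool_pos: [537.5, -256.6, 240.6]
tcp_rot: [-179.9, -0.0, 78.0]
ft_force: [-0.3, 0.2, -1.3]
finger_gap: 42.5
grip_force: 62.1
```

Run:
```python
from h import *
s=snap('wrist','w7');t=snap('top','t7');u=snap('scene','s7');q=r.sense();print(q['tool_pos'],q['tcp_rot'],q['ft_force'],q['finger_gap'],q['grip_force'])
im=s['pixels']
hsv=cv2.cvtColor(im,cv2.COLOR_BGR2HSV)
m=cv2.inRange(hsv,(5,60,40),(25,255,255))
m[:120]=0;m[:,:180]=0;m[:,340:]=0
for c in (225,238,250,262,275): print(c,[(v,*im[v,c]) for v in range(150,300,6)])
```

```text
[ 537.81405577 -256.73200316  241.39523067] [ 1.79990132e+02 -8.09195435e-03  7.80454304e+01] [ 0.23870135  0.43233633 -1.06350301] 42.2020670640569 62.05388277769089
225 [(150, np.uint8(79), np.uint8(69), np.uint8(67)), (156, np.uint8(143), np.uint8(129), np.uint8(119)), (162, np.uint8(132), np.uint8(121), np.uint8(109)), (168, np.uint8(159), np.uint8(213), np.uint8(237)), (174, np.uint8(49), np.uint8(73), np.uint8(95)), (180, np.uint8(48), np.uint8(70), np.uint8(90)), (186, np.uint8(58), np.uint8(85), np.uint8(109)), (192, np.uint8(160), np.uint8(214), np.uint8(239)), (198, np.uint8(46), np.uint8(71), np.uint8(99)), (204, np.uint8(38), np.uint8(56), np.uint8(80)), (210, np.uint8(35), np.uint8(56), np.uint8(77)), (216, np.uint8(40), np.uint8(63), np.uint8(89)), (222, np.uint8(51), np.uint8(75), np.uint8(103)), (228, np.uint8(51), np.uint8(77), np.uint8(105)), (234, np.uint8(56), np.uint8(82), np.uint8(113)), (240, np.uint8(62), np.uint8(94), np.uint8(127)), (246, np.uint8(69), np.uint8(102), np.uint8(138)), (252, np.uint8(75), np.uint8(111), np.uint8(148)), (258, np.uint8(73), np.ui
[... 4732 characters left out ...]
86), np.uint8(126), np.uint8(165)), (222, np.uint8(99), np.uint8(143), np.uint8(185)), (228, np.uint8(102), np.uint8(148), np.uint8(192)), (234, np.uint8(102), np.uint8(148), np.uint8(190)), (240, np.uint8(97), np.uint8(142), np.uint8(184)), (246, np.uint8(93), np.uint8(136), np.uint8(176)), (252, np.uint8(93), np.uint8(134), np.uint8(175)), (258, np.uint8(79), np.uint8(115), np.uint8(153)), (264, np.uint8(71), np.uint8(103), np.uint8(138)), (270, np.uint8(68), np.uint8(102), np.uint8(135)), (276, np.uint8(61), np.uint8(91), np.uint8(121)), (282, np.uint8(55), np.uint8(80), np.uint8(110)), (288, np.uint8(175), np.uint8(168), np.uint8(168)), (294, np.uint8(211), np.uint8(197), np.uint8(193))]
```

Run:
```python
from h import *
s=load('w7');q=r.sense();t=np.array(q['tool_pos']);a=np.radians(q['tcp_rot'][2]);Y=np.array([np.cos(a),np.sin(a),0]);X=np.array([Y[1],-Y[0],0])
p=onz(s,250,286.8,t[2]+43.6);print('wedge y rel tool',(p-t)@Y+23)
s4=load('w6');  # same check in rack
g=cv2.cvtColor(s['pixels'],cv2.COLOR_BGR2GRAY);
for v in(270,278,284):print(v,[(u,g[v,u]) for u in list(range(206,222,2))+list(range(286,304,2))])
gap=np.array([538.0,-260.1,100]);print('tool - gap in gap axes (x,y)',(t-gap)@X,(t-gap)@Y)
# gap re-measure here: board rim inner/gearbox edge left/right of the wedge hidden partly
for c in(212,300,305):print(c,[(v,g[v,c]) for v in range(150,200,3)])
```

```text
wedge y rel tool 0.41366122345949563
270 [(206, np.uint8(35)), (208, np.uint8(8)), (210, np.uint8(10)), (212, np.uint8(8)), (214, np.uint8(8)), (216, np.uint8(7)), (218, np.uint8(57)), (220, np.uint8(126)), (286, np.uint8(85)), (288, np.uint8(81)), (290, np.uint8(78)), (292, np.uint8(76)), (294, np.uint8(75)), (296, np.uint8(48)), (298, np.uint8(9)), (300, np.uint8(7)), (302, np.uint8(6))]
278 [(206, np.uint8(42)), (208, np.uint8(11)), (210, np.uint8(6)), (212, np.uint8(11)), (214, np.uint8(6)), (216, np.uint8(71)), (218, np.uint8(134)), (220, np.uint8(137)), (286, np.uint8(79)), (288, np.uint8(77)), (290, np.uint8(73)), (292, np.uint8(68)), (294, np.uint8(64)), (296, np.uint8(68)), (298, np.uint8(97)), (300, np.uint8(4)), (302, np.uint8(6))]
284 [(206, np.uint8(41)), (208, np.uint8(19)), (210, np.uint8(3)), (212, np.uint8(12)), (214, np.uint8(31)), (216, np.uint8(197)), (218, np.uint8(156)), (220, np.uint8(147)), (286, np.uint8(66)), (288, np.uint8(63)), (290, np.uint8(63)), (292, np.uint8(61)), (294, np.uint8(59)), (296, np.uint8(83)), (298, np.uint8(195)), (300, np.uint8(50)), (30
[... 511 characters left out ...]
, (156, np.uint8(98)), (159, np.uint8(104)), (162, np.uint8(95)), (165, np.uint8(64)), (168, np.uint8(60)), (171, np.uint8(63)), (174, np.uint8(60)), (177, np.uint8(62)), (180, np.uint8(63)), (183, np.uint8(75)), (186, np.uint8(85)), (189, np.uint8(218)), (192, np.uint8(218)), (195, np.uint8(215)), (198, np.uint8(200))]
305 [(150, np.uint8(168)), (153, np.uint8(181)), (156, np.uint8(202)), (159, np.uint8(202)), (162, np.uint8(219)), (165, np.uint8(218)), (168, np.uint8(220)), (171, np.uint8(218)), (174, np.uint8(217)), (177, np.uint8(219)), (180, np.uint8(219)), (183, np.uint8(217)), (186, np.uint8(216)), (189, np.uint8(218)), (192, np.uint8(218)), (195, np.uint8(215)), (198, np.uint8(197))]
```

Run:
```python
from h import *
s=load('w7');a=np.radians(77.9);Y=np.array([np.cos(a),np.sin(a),0])
b=onz(s,300,187.7,100);g=onz(s,300,164,100);gap=np.array([538.0,-260.1,100])
print('board y rel gap',(b-gap)@Y,'gearbox',(g-gap)@Y)
```

```text
board y rel gap -14.227944154399383 gearbox 14.330849989824088
```

Call:
{"op": "step_arm", "data": {"delta_pos": [[0.001,-0.0155,-0.1],[0,0,-0.1],[0,0,-0.1],[0,0,-0.1],[0,0,-0.05],[0,0,0],[0,0,0]], "spin": [-0.001,0,0,0,0,0,0]}}

```text
time: 9.9
tool_pos: [538.3, -261.4, 152.3]
tcp_rot: [179.9, 0.0, 77.8]
ft_force: [-0.5, -0.6, -0.6]
finger_gap: 42.6
grip_force: 62.1
```

Call:
{"op": "step_arm", "data": {"delta_pos": [[0.001,0.0075,-0.03],[0,0,-0.03],[0,0,-0.03],[0,0,-0.02],[0,0,-0.02],[0,0,0],[0,0,0]], "spin": [0,0,0,0,0,0,0]}}

```text
time: 10.78
tool_pos: [538.1, -259.7, 125.5]
tcp_rot: [180.0, 0.0, 77.8]
ft_force: [0.5, -0.6, -1.5]
finger_gap: 42.0
grip_force: 62.1
```

Call:
{"op": "step_arm", "data": {"delta_pos": [[0,0,-0.02],[0,0,-0.02],[0,0,-0.01],[0,0,-0.01],[0,0,0],[0,0,0]], "spin": [0,0,0,0,0,0]}}

```text
time: 11.52
tool_pos: [539.0, -259.7, 114.6]
tcp_rot: [179.9, 0.0, 77.8]
ft_force: [0.6, 1.5, 6.2]
finger_gap: 42.3
grip_force: 62.9
```

Call:
{"op": "step_arm", "data": {"delta_pos": [[0,0,-0.01],[0,0,-0.01],[0,0,-0.01],[0,0,0],[0,0,0]], "spin": [0,0,0,0,0]}}

```text
time: 12.15
tool_pos: [539.6, -259.4, 109.1]
tcp_rot: [179.8, -0.0, 77.8]
ft_force: [1.1, 3.1, 7.9]
finger_gap: 42.4
grip_force: 63.1
```

Call:
{"op": "step_arm", "data": {"delta_pos": [[0,0.003,-0.01],[0,0,-0.01],[0,0,0],[0,0,0]], "spin": [0,0,0,0]}}

```text
time: 12.65
tool_pos: [539.8, -258.8, 105.3]
tcp_rot: [179.8, -0.0, 77.8]
ft_force: [1.6, 3.2, 8.3]
finger_gap: 42.4
grip_force: 63.1
```

Call:
{"op": "step_arm", "data": {"delta_pos": [[0,0,-0.01],[0,0,-0.01],[0,0,0],[0,0,0]], "spin": [0,0,0,0]}}

```text
time: 13.15
tool_pos: [540.2, -258.8, 102.7]
tcp_rot: [179.7, -0.0, 77.8]
ft_force: [-0.7, 6.9, 16.2]
finger_gap: 42.7
grip_force: 64.1
```

Call:
{"op": "step_arm", "data": {"delta_pos": [[0,0.002,-0.003],[0,0,0],[0,0,0],[0,0,0]], "spin": [0,0,0,0]}}

```text
time: 13.65
tool_pos: [540.2, -258.8, 102.6]
tcp_rot: [179.7, 0.0, 77.8]
ft_force: [-2.9, 5.9, 18.6]
finger_gap: 42.4
grip_force: 64.4
```

Call:
{"op": "step_arm", "data": {"delta_pos": [[0,0.002,-0.002],[0,0,0],[0,0,0],[0,0,0]], "spin": [0,0,0,0]}}

```text
time: 14.15
tool_pos: [540.3, -258.6, 102.5]
tcp_rot: [179.7, 0.0, 77.8]
ft_force: [-4.2, 5.7, 20.3]
finger_gap: 42.4
grip_force: 64.6
```

Run:
```python
from h import *
s=snap('wrist','w8');g=cv2.cvtColor(s['pixels'],cv2.COLOR_BGR2GRAY)
q=r.sense();print(q['tool_pos'],q['ft_force'],q['wrist_torque'])
```

```text
[ 540.32352158 -258.59207968  102.54127233] [-4.20662344  5.32175559 21.21149612] [1.1569027  0.67661019 0.01269805]
```

Call:
{"op": "step_arm", "data": {"delta_pos": [[0,0,0],[0,0,0],[0,0,0],[0,0,0]], "spin": [0,0,0,0], "gripper": 0.35}}

```text
time: 14.7
tool_pos: [537.7, -258.1, 97.8]
tcp_rot: [-180.0, -0.0, 77.8]
ft_force: [-0.5, 0.7, 0.5]
finger_gap: 57.5
grip_force: 0.0
```

Run:
```python
from h import *
s=snap('wrist','w9');q=r.sense();print(q['tool_pos'],q['ft_force'],q['finger_gap'])
for n in('w8','w9'):
    g=cv2.cvtColor(load(n)['pixels'],cv2.COLOR_BGR2GRAY)
    print(n,[(v,g[v,256]) for v in range(276,300,2)],[(u,g[270,u]) for u in list(range(208,226,2))+list(range(288,304,2))])
```

```text
[ 537.74764884 -258.13987448   97.94314702] [-1.11595161 -0.15244453  0.32317736] 57.79510417599361
w8 [(276, np.uint8(123)), (278, np.uint8(115)), (280, np.uint8(112)), (282, np.uint8(110)), (284, np.uint8(107)), (286, np.uint8(108)), (288, np.uint8(197)), (290, np.uint8(208)), (292, np.uint8(209)), (294, np.uint8(209)), (296, np.uint8(208)), (298, np.uint8(210))] [(208, np.uint8(14)), (210, np.uint8(9)), (212, np.uint8(13)), (214, np.uint8(9)), (216, np.uint8(14)), (218, np.uint8(61)), (220, np.uint8(135)), (222, np.uint8(136)), (224, np.uint8(140)), (288, np.uint8(86)), (290, np.uint8(84)), (292, np.uint8(81)), (294, np.uint8(81)), (296, np.uint8(49)), (298, np.uint8(6)), (300, np.uint8(9)), (302, np.uint8(7))]
w9 [(276, np.uint8(146)), (278, np.uint8(135)), (280, np.uint8(126)), (282, np.uint8(120)), (284, np.uint8(120)), (286, np.uint8(115)), (288, np.uint8(117)), (290, np.uint8(111)), (292, np.uint8(137)), (294, np.uint8(207)), (296, np.uint8(206)), (298, np.uint8(205))] [(208, np.uint8(204)), (210, np.uint8(209)), (212, np.uint8(205)), (214, np.uint8(213)), (216, np.uint8(212)), (218, np.uint8(211)), (220, np.uint8(161)), (222, np.uint8(127)), (224, np.uint8(131)), (288, np.uint8(101)), (290, np.uint8(100)), (292, np.uint8(98)), (294, np.uint8(96)), (296, np.uint8(95)), (298, np.uint8(94)), (300, np.uint8(92)), (302, np.uint8(94))]
```

Call:
{"op": "step_arm", "data": {"delta_pos": [[0.007,0,0.03],[0,0,0.1],[0,0,0.2],[0,0,0.2],[0,0,0.2],[0,0,0],[0,0,0]], "spin": [0,0,0,0,0,0,0], "gripper": 0.45}}

```text
time: 15.62
tool_pos: [539.5, -258.3, 245.3]
tcp_rot: [179.9, 0.0, 77.8]
ft_force: [-0.4, 1.0, -0.5]
finger_gap: 62.1
grip_force: 0.0
```

Call:
{"op": "step_arm", "data": {"delta_pos": [[-0.05,-0.2,0],[-0.05,-0.2,0],[0,0,0],[0,0,0]], "spin": [0,0,0,0]}}

```text
time: 16.12
tool_pos: [518.9, -337.6, 243.1]
tcp_rot: [-179.9, -0.1, 77.7]
ft_force: [0.7, 0.6, 0.2]
finger_gap: 61.5
grip_force: 0.0
```

Run:
```python
from h import *
s=snap('wrist','w10');snap('top','t10');q=r.sense();print(q['tool_pos'],q['ft_force'])
a=np.radians(77.9);Y=np.array([np.cos(a),np.sin(a),0]);X=np.array([Y[1],-Y[0],0]);gap=np.array([538.,-260.1,100])
g=cv2.cvtColor(s['pixels'],cv2.COLOR_BGR2GRAY)
def line(p0,d,rng,z):  # profile sampled in gap axes
    o=[]
    for k in rng:
        u,v=proj(s,gap+p0*[1,1,0]+d*k+[0,0,z]); o.append((k,int(cv2.getRectSubPix(g,(1,1),(u,v))[0,0])) if 0<=u<511 and 0<=v<383 else (k,-1))
    return o
print('wedge top y at z+46',line(X*0,Y,range(-34,36,2),46))
print('wedge top x',line(Y*0,X,list(range(-32,-14,2))+list(range(14,34,2)),46))
print('rim y at x=42',line(X*42,Y,range(-30,40,2),0))
print('far end x=35',line(X*35,Y,range(120,152,2),0))
```

```text
[ 519.43317744 -337.12731636  243.77127016] [0.31693505 0.08539693 0.30999672]
wedge top y at z+46 [(-34, 188), (-32, 186), (-30, 186), (-28, 186), (-26, 186), (-24, 186), (-22, 142), (-20, 97), (-18, 99), (-16, 101), (-14, 112), (-12, 122), (-10, 126), (-8, 127), (-6, 136), (-4, 145), (-2, 147), (0, 142), (2, 133), (4, 131), (6, 132), (8, 132), (10, 125), (12, 119), (14, 118), (16, 108), (18, 102), (20, 100), (22, 99), (24, 108), (26, 171), (28, 188), (30, 187), (32, 188), (34, 189)]
wedge top x [(-32, 204), (-30, 203), (-28, 201), (-26, 199), (-24, 198), (-22, 189), (-20, 107), (-18, 106), (-16, 111), (14, 118), (16, 111), (18, 108), (20, 103), (22, 95), (24, 164), (26, 199), (28, 193), (30, 189), (32, 191)]
rim y at x=42 [(-30, 183), (-28, 183), (-26, 183), (-24, 198), (-22, 206), (-20, 206), (-18, 206), (-16, 207), (-14, 147), (-12, 70), (-10, 69), (-8, 70), (-6, 70), (-4, 68), (-2, 67), (0, 66), (2, 64), (4, 63), (6, 67), (8, 65), (10, 63), (12, 71), (14, 71), (16, 50), (18, 57), (20, 103), (22, 114), (24, 113), (26, 114), (28, 112), (30, 127), (32, 155), (34, 153), (36, 158), (38, 156)]
far end x=35 [(120, -1), (122, -1), (124, -1), (126, -1), (128, -1), (130, -1), (132, -1), (134, -1), (136, -1), (138, -1), (140, -1), (142, -1), (144, -1), (146, -1), (148, -1), (150, -1)]
```

The wedge stands upright (top centred 1.5 mm off the gap axis, top still at rim +46). The gap is about 32.5 mm, so the gearbox is home, and the hand is clear.

```bash
python3 -c "
from bench import r
print(r.hand_in())"
```

```text
the job is handed in; nothing more can be done
None
```

The thick wedge is driven into the gap and jammed upright, with the gearbox measured home against the far end (gap about 32.5 mm); the gripper has let go, and the job was handed in at about 16 s of the 42 s limit.

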